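# Slide the board carrier into the preheater's recess

## Robot

A 6-joint arm with a two-finger parallel gripper is mounted at the origin on the work surface. World frame = base frame: x ahead of the robot, y to its left, z up, the work surface at z = 0. Lengths are in m, angles in rad, forces in N, time in s.
With the tool pointing down it reaches from about 0.35 to 0.975 m from the base axis. Payload 4.9 kg.
Tool frame: the origin (TCP) lies at the very end of the fingers, on their centre line; the grasp point (between the pads) lies 19 mm behind it; z points along the fingers, y is the direction in which the jaws open and shut (so a half turn about z gives the same grasp; the last joint's range is limited). The gripper opens to 85 mm and grips with 20 to 120 N. Pads are 22 mm wide; open, the fingers measure 114 mm over their backs; the gripper's body (76 mm by 85 mm) begins 54 mm behind the grasp point. The pads swing forward as they close: fully open they stand 13 mm farther back than shut.
Start: joints at [1.13, 0.053, 1.613, -0, 1.476, -0.119], TCP at [0.198, 0.593, 0.195] pointing down, gripper open.
Joint ranges: [-3.01, 3.01], [-1.01, 2.22], [0.06, 2.58], [-1.02, 4.17], [0.09, 2.62], [-3.14, 3.14]. Speed limits (rad/s): [2.57, 2.57, 3.14, 3.14, 3.14, 3.14].

## Interface

Orientations are given as a rotation vector (axis times angle).
In Python, from station import ctrl gives the robot as it stands.
- The arm moves only by the tool step_arm, never from a script. Its argument "moves" is a list of rows, each a list of 5 numbers: the opening, from 0 (shut) to 1 (fully open), then the shift along the world's x, y, z in m, then the turn about the world's z in degrees. A call has 1 to 20 rows; each row shifts and turns the pose as measured when the row begins; what a row does not reach is not made up. A row lasts 1/8 s, in which the tool goes at most 62.5 mm and 10.7 degrees, less where a joint would pass 70% of its speed; a pose out of reach is approached as far as the arm can. A call is refused whole if a number of a shift passes 0.0625 or a number of a turn 10.7, either way. A call with a gripper value outside its range is refused whole. The fingers move at their own pace and stop on an object; "newtons" is the grip in N (left out, the last holds). Time passes only in rows, so rows that do not move let the fingers close. It gives the time, the measured TCP pose, the force and the opening at its end, in the units of the state.
- ctrl.get_obs(): the state, without advancing time (a new reading comes with each control period).
- ctrl.get_image(name): name is "scene" or "side" or "wrist"; returns a dict with "color" (400x640x3 uint8, red, green, blue), "camera_matrix" (3x3 intrinsics, pixels), "R" (3x3) and "t" (3): a world point X has camera coordinates R X + t; the wrist camera has in their place "T_tool_cam" (4x4, takes a point from camera to tool coordinates, whose origin is the TCP and whose axes are the flange's). Camera axes: x right, y down, z forward; pixel columns grow to the right and rows downward; lengths in m; the calibration is good to about 2 mm. A picture is of the moment at which its call begins: read the wrist's pose just before it. There is no depth.
- ctrl.finish_job(): hands the job in, once; it reports no verdict.
Trained networks look in a picture, given as the dict that the camera call returned (one of the last four; its "shot" number tells which), for a name from the list of things; names that differ only in an ending like _2 or _b are one class to them, and where a whole thing is asked for, a point or a joint stands for the part that bears it (a point fixed in the world has none). Each returns a list of dicts, best first, with "p" (0 to 1); they miss things now and then, are a little off and sometimes report something else, mostly with a low value. They report only what shows in the picture. A call takes as long as a camera call. They do not tell look-alikes from the thing itself.
- ctrl.spot_in(picture, query): "bbox" ([left, top, right, bottom] in pixels, round what is visible of it).
The state is a dict: "t": time; "q": joint angles; "dq": joint speeds; "effort": joint torques, N m; "tool_pos": TCP position; "tool_rot": TCP orientation; "contact_force": force on the tool from outside, world axes, zero at the start; "wrist_torque": the same for the moment, N m; "opening": finger opening in m.
Only numpy, scipy, OpenCV 4.12 (cv2) and the standard library are available. Lean on these libraries where they do the work, as an engineer would, in place of code of your own. Each camera call takes 0.05 s, during which the arm holds its last target.

## Task

Pick the steel board carrier up by its black upright grip and set it down flat on the plain end of the preheater station's metal top, clear of the recess. Then slide it along the top, without lifting it again, until you feel it drop into the recess; leave it lying flat and fully seated there and let go. Work gently: never press or push the carrier against the station harder than about 30 N, and leave everything else on the bench as it is.

Things in the scene. Friction and masses are not known exactly. Their poses are not given: they have to be found in the camera images.
- carrier: Loose steel board carrier, 0.25 to 0.45 kg: plate 80 mm (its x) by 64 mm (y), 8 mm thick, with thin green boards on it (to 2.5 mm above the plate) either side of an upright black grip in the middle, 14 mm thick along x, 36 mm wide along y, rising to 42 mm above the underside. Origin: centre of the underside, z up. Same after half a turn. Slides on the station with 1 to 3 N.
- carrier_grip (a point): Middle of the carrier's upright grip, 27 mm above the plate's underside; fingers from above close on it along the carrier's x (14 mm).
- station: Fixed preheater station: grey housing 270 (x) by 134 mm (y) with a flat metal top 250 mm long (x), 124 mm wide, its surface 48 mm above the origin. Origin: under the centre at bench height, z up. The top has one recess, 84 (x) by 68 mm (y), 6 mm deep, upright walls, on y = 0: the carrier fits lengthwise with 2 mm to spare all round and then stands 2 mm proud of the top.
- station_runway (a point): Point on the top surface at station x = -65 mm, y = 0: middle of the plain end; a carrier centred here is clear of the recess. The top is locked (immovable) somewhere in a 40 mm adjustment and its shift is not reported: the recess centre lies 90 to 130 mm from here along the station's +x, to be found by feel or sight. Axes as the station's.
- flux_jar: small white screw-lid jar, 38 mm across, 45 mm tall; origin under its centre; leave alone
- solder_reel: solder reel standing on its flange, 52 mm across, 36 mm tall; origin under its centre; leave alone
- rinse_bottle: white bottle, 56 mm across, 130 mm tall; origin under its centre; leave alone
- solder_tin: flat round steel tin, 62 mm across, 24 mm tall; origin under its centre; leave alone
- screwdriver: screwdriver, 150 mm long, lying along its own x, under 30 mm high; leave alone
- tweezers: steel tweezers lying flat, 110 mm long along their own x, 6 mm high; leave alone
- parts_tray: clear divided parts tray, 90 by 130 mm, 25 mm tall; origin under its centre; leave alone
- brush: small brush, 160 mm long, lying along its own x, under 30 mm high; leave alone
Not all that is in view belongs to the job. Leave any blue or pink look-alike of the carrier alone.

How it is judged:
By the outcome, as a careful person would: the job done as asked, in the order asked, and still so for the second after the job is handed in, with the robot touching nothing.
It also fails if it takes over 51 s, if anything falls off the work surface, if the arm or the gripper's body presses on something with over 40 N, if the wrist force passes 120 N, or if a joint passes its speed limit or range.

## Working session

There is one attempt and no reset: what is moved stays moved. The work goes in short steps, Python scripts to look and compute and a tool call to move; the robot and the scene stay as the last step left them, time stands still between calls to the robot, and variables do not carry over. Pictures are saved under pics/ and viewed, and the job is handed in when it is done.

Besides the shell and the picture viewer there is one more tool, called by a JSON object that holds its "fn" and its "kwargs". step_arm: Moves the arm, as the interface text tells. Its arguments: {"type":"object","properties":{"moves":{"type":"array","items":{"type":"array","items":{"type":"number"}}},"newtons":{"type":"number"}},"required":["moves"]}

```bash
mkdir -p pics; ls
python3 - <<'E'
from station import ctrl
import cv2,pickle
o=ctrl.get_obs(); print({k:o[k] for k in('t','tool_pos','tool_rot','contact_force','opening')})
for n in('scene','side','wrist'):
    im=ctrl.get_image(n); pickle.dump((o,im),open(f'pics/{n}0.pkl','wb'))
    cv2.imwrite(f'pics/{n}0.png',im['color'][:,:,::-1])
    for q in('carrier','carrier_grip','station'):
        print(n,q,[(d['p'],d['bbox']) for d in ctrl.spot_in(im,q)][:4])
    print({k:v for k,v in im.items() if k!='color'})
E
```

```text
pics
{'t': 0.0, 'tool_pos': array([0.19735906, 0.59228259, 0.19376168]), 'tool_rot': array([-0.50319375, -3.10045447,  0.00315011]), 'contact_force': array([ 0.02334452, -0.69986616, -0.44279631]), 'opening': 0.08552012470039541}
scene carrier [(0.91, [219.3, 147.3, 245.5, 173.2]), (0.82, [176.4, 164.3, 206.6, 183.8]), (0.55, [185.9, 195.0, 216.7, 223.5])]
scene carrier_grip [(0.97, [187.7, 197.5, 213.4, 222.1]), (0.85, [177.6, 160.2, 202.9, 186.3]), (0.83, [230.4, 181.0, 254.0, 201.6]), (0.69, [222.7, 151.2, 245.2, 171.5])]
scene station [(0.64, [303.5, 186.1, 393.2, 227.7]), (0.55, [262.3, 161.5, 304.1, 168.6])]
{'camera_matrix': array([[494.92475381,   0.        , 316.87542371],
       [  0.        , 494.92475381, 199.30377762],
       [  0.        ,   0.        ,   1.        ]]), 'R': array([[ 0.11237017,  0.99359426, -0.01197461],
       [ 0.79639621, -0.09726189, -0.596903  ],
       [-0.59424407,  0.05753756, -0.80222404]]), 't': array([-0.0975059 , -0.41134962,  1.89495697]), 'shot': 1}
side carrier [(0.85, [402.2, 147.0, 432.3, 164.8]), (0.77, [359.8, 144.3, 388.8, 167.9]), 
[... 579 characters left out ...]
 [ 0.06879085, -0.65906026, -0.74893751]]), 't': array([0.57924064, 0.07233915, 1.22427313]), 'shot': 2}
wrist carrier []
wrist carrier_grip []
wrist station []
{'camera_matrix': array([[283.92585486,   0.        , 317.95796398],
       [  0.        , 283.92585486, 204.22598216],
       [  0.        ,   0.        ,   1.        ]]), 'T_tool_cam': array([[ 6.81564137e-04, -9.48925610e-01, -3.15499163e-01,
         8.10226100e-02],
       [ 9.99999620e-01,  4.75393171e-04,  7.30433389e-04,
        -1.52879160e-03],
       [-5.43140802e-04, -3.15499541e-01,  9.48925574e-01,
        -1.77776744e-01],
       [ 0.00000000e+00,  0.00000000e+00,  0.00000000e+00,
         1.00000000e+00]]), 'shot': 3}
```

View pics/scene0.png

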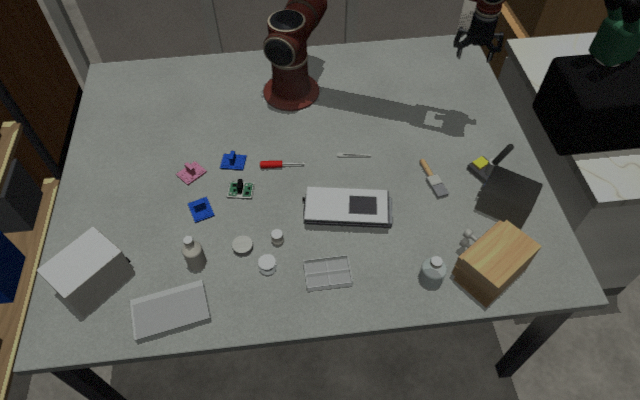

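View pics/side0.png

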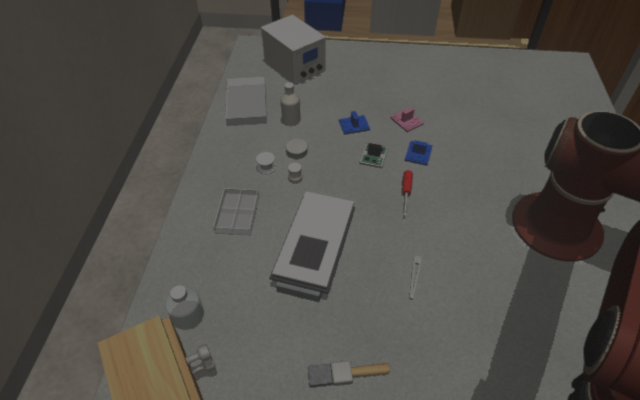

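View pics/wrist0.png

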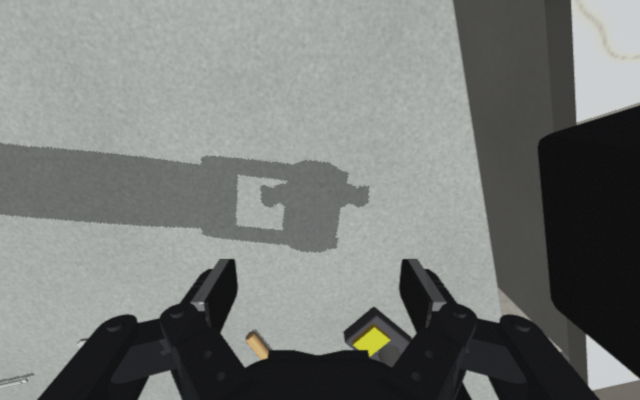

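Run:
```python
import cv2
a=cv2.imread('pics/scene0.png')[130:240,150:410]; cv2.imwrite('pics/sc_crop.png',cv2.resize(a,None,fx=3,fy=3,interpolation=2))
a=cv2.imread('pics/side0.png')[90:310,240:450]; cv2.imwrite('pics/si_crop.png',cv2.resize(a,None,fx=2.7,fy=2.7,interpolation=2))
```

```text
(no output)
```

View pics/sc_crop.png

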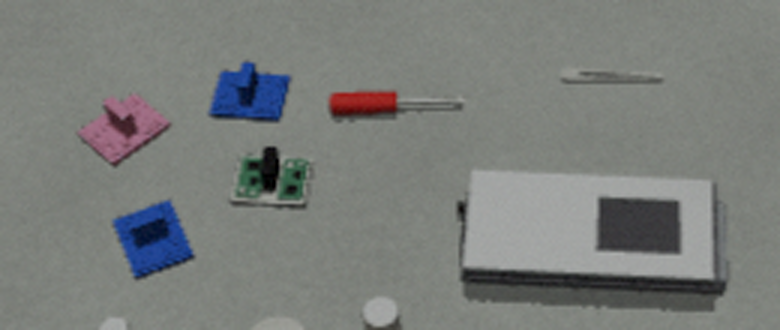

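View pics/si_crop.png

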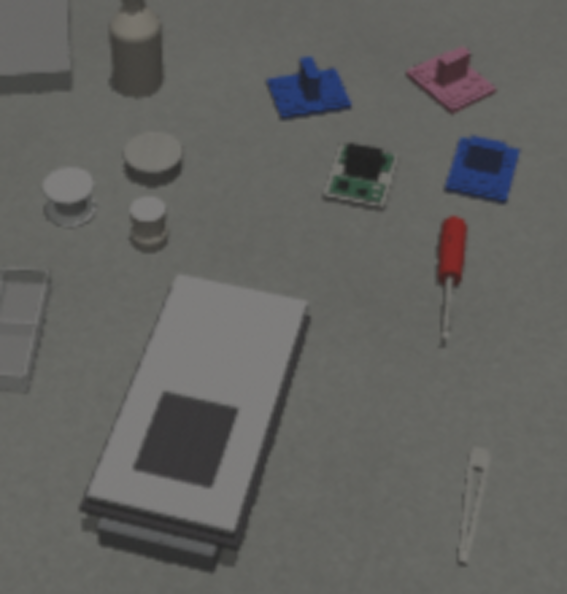

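The carrier could be confused with these in the scene image: the blue one at (233,160), the pink one at (192,173), the blue one at (201,209), and the steel and green one with a black grip at (241,189). I choose the one at (241,189), which is (373,154) in the side view; the crop confirms it. The station top is around (347,206), with its recess, the dark square, at (363,205). The plain end is toward the carrier.

```bash
cat > h.py <<'E'
import numpy as np,pickle,cv2
from scipy.spatial.transform import Rotation as Ro
def cam(im,o=None):
    K=im['camera_matrix']
    if 'R' in im: return K,im['R'],im['t']
    T=np.eye(4);T[:3,:3]=Ro.from_rotvec(o['tool_rot']).as_matrix();T[:3,3]=o['tool_pos']
    E=np.linalg.inv(T@im['T_tool_cam']); return K,E[:3,:3],E[:3,3]
def onz(c,uv,z):
    K,R,t=c; uv=np.atleast_2d(uv)
    d=np.c_[uv,np.ones(len(uv))]@np.linalg.inv(K).T@R; C=-R.T@t
    return C+d*((z-C[2])/d[:,2])[:,None]
def tri(cs,uvs):
    P=[c[0]@np.c_[c[1],c[2]] for c in cs]
    X=cv2.triangulatePoints(P[0],P[1],np.float64(uvs[0]).T.copy(),np.float64(uvs[1]).T.copy()); return (X[:3]/X[3]).T
def proj(c,X):
    p=(np.atleast_2d(X)@c[1].T+c[2])@c[0].T; return p[:,:2]/p[:,2:]
E
python3 - <<'E'
from h import *
np.set_printoptions(precision=4,suppress=True)
S=cam(pickle.load(open('pics/scene0.pkl','rb'))[1]);D=cam(pickle.load(open('pics/side0.pkl','rb'))[1])
f=lambda l:np.array(l,float)/3+[150,130]-.33
g=lambda l:np.array(l,float)/2.7+[240,90]-.33
cs=f([(237,152),(313,158),(305,206),(230,201)]);cd=g([(347,144),(396,152),(386,206),(325,197)])
ss=f([(472,171),(714,181),(714,280),(463,272)]);sd=g([(180,275),(308,300),(236,530),(90,497)])
rs=f([(600,198),(678,200),(680,250),(598,248)]);rd=g([(163,393),(238,407),(213,487),(135,470)])
for n,a,b,z in(('car',cs,cd,.008),('top',ss,sd,.048),('rec',rs,rd,.048)):
    A=onz(S,a,z);B=onz(D,b,z);print(n);print(A,A.mean(0));print(B,B.mean(0))
    for X in(A,B): print(cv2.minAreaRect(X[:,:2].astype(np.float32)*1000))
E
```

```text
car
[[ 0.4148 -0.2407  0.008 ]
 [ 0.4334 -0.1581  0.008 ]
 [ 0.498  -0.169   0.008 ]
 [ 0.4815 -0.2486  0.008 ]] [ 0.4569 -0.2041  0.008 ]
[[ 0.4736 -0.2484  0.008 ]
 [ 0.4218 -0.2409  0.008 ]
 [ 0.4308 -0.1594  0.008 ]
 [ 0.4929 -0.1665  0.008 ]] [ 0.4548 -0.2038  0.008 ]
((456.3697814941406, -204.88818359375), (87.04049682617188, 66.99069213867188), 78.32240295410156)
((457.1781921386719, -204.47958374023438), (83.60456848144531, 62.49423599243164), 83.54225158691406)
top
[[ 0.5038  0.0105  0.048 ]
 [ 0.5477  0.2593  0.048 ]
 [ 0.6697  0.2349  0.048 ]
 [ 0.6302 -0.0113  0.048 ]] [0.5878 0.1233 0.048 ]
[[ 0.6218 -0.0102  0.048 ]
 [ 0.502   0.0091  0.048 ]
 [ 0.545   0.2555  0.048 ]
 [ 0.6651  0.2364  0.048 ]] [0.5835 0.1227 0.048 ]
((588.4761962890625, 124.07557678222656), (252.69732666015625, 128.17807006835938), 80.21218872070312)
((583.56982421875, 122.74903106689453), (252.00144958496094, 121.59282684326172), 80.11145782470703)
rec
[[0.5552 0.1383 0.048 ]
 [0.5675 0.2177 0.048 ]
 [0.6298 0.2081 0.048 ]
 [0.6175 0.1267 0.048 ]] [0.5925 0.1727 0.048 ]
[[0.6199 0.1268 0.048 ]
 [0.5545 0.1353 0.048 ]
 [0.5673 0.2173 0.048 ]
 [0.6326 0.2072 0.048 ]] [0.5936 0.1717 0.048 ]
((592.40478515625, 172.1815643310547), (82.4103012084961, 63.25981903076172), 81.31912994384766)
((593.5462646484375, 171.26467895507812), (83.0641098022461, 66.13724517822266), 81.10135650634766)
```

{"fn": "step_arm", "kwargs": {"moves": [[1,0.03,-0.045,0.005,0.5],[1,0.03,-0.05,0.005,0.5],[1,0.025,-0.05,0,0.5],[1,0.025,-0.05,0,0.5],[1,0.02,-0.05,0,0.5],[1,0.02,-0.05,0,0.5],[1,0.02,-0.05,0,0.5],[1,0.02,-0.05,0,0.5],[1,0.015,-0.05,0,0.5],[1,0.015,-0.05,0,0.5],[1,0.01,-0.05,0,0.5],[1,0.01,-0.05,0,0.5],[1,0.01,-0.05,0,0.5],[1,0.01,-0.05,0,0.5],[1,0,-0.05,0,0.5],[1,0,-0.03,0,0.5]]}}

```text
t: 2.6
tool_pos: [0.4626, -0.206, 0.2095]
tool_rot: [0.269, 3.116, 0.005]
contact_force: [-0.1, -0.1, 0.9]
opening: 0.0854
```

Run:
```python
from h import *
from station import ctrl
o=ctrl.get_obs(); im=ctrl.get_image('wrist'); pickle.dump((o,im),open('pics/w1.pkl','wb'))
cv2.imwrite('pics/w1.png',im['color'][:,:,::-1])
R=Ro.from_rotvec(o['tool_rot']).as_matrix();print(o['t'],o['tool_pos'],np.degrees(np.arctan2(R[1,1],R[0,1])),o['contact_force'],o['q'])
print([(d['p'],d['bbox']) for d in ctrl.spot_in(im,'carrier')]);print(proj(cam(im,o),[[.456,-.204,.008]]))
```

```text
2.6 [ 0.46258919 -0.20604803  0.2094719 ] 80.12446381001172 [-0.12890355 -0.11549703  0.91583872] [-0.57209612 -0.25458351  1.87431135  0.00953309  1.51116343 -1.97101786]
[(0.97, [251.3, 37.7, 319.2, 102.1]), (0.73, [148.1, 75.3, 220.8, 157.2]), (0.71, [291.8, 146.4, 350.9, 187.1]), (0.56, [210.7, 194.8, 276.0, 251.4])]
[[318.86721588 165.89830998]]
```

View pics/w1.png

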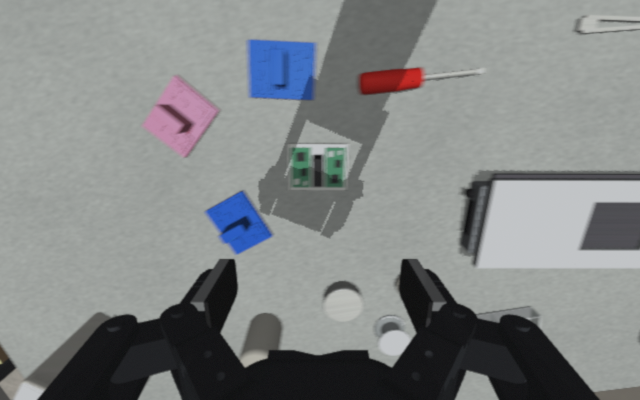

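The wrist view shows the carrier at (319,167), axis-aligned with the jaws, and the station on the right with its recess at about (620,225). I'll zoom in for corners.

Run:
```python
import cv2
a=cv2.imread('pics/w1.png')[130:200,270:370]; cv2.imwrite('pics/w1c.png',cv2.resize(a,None,fx=8,fy=8,interpolation=2))
a=cv2.imread('pics/w1.png')[160:280,460:640]; cv2.imwrite('pics/w1s.png',cv2.resize(a,None,fx=4,fy=4,interpolation=2))
```

```text
(no output)
```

View pics/w1c.png

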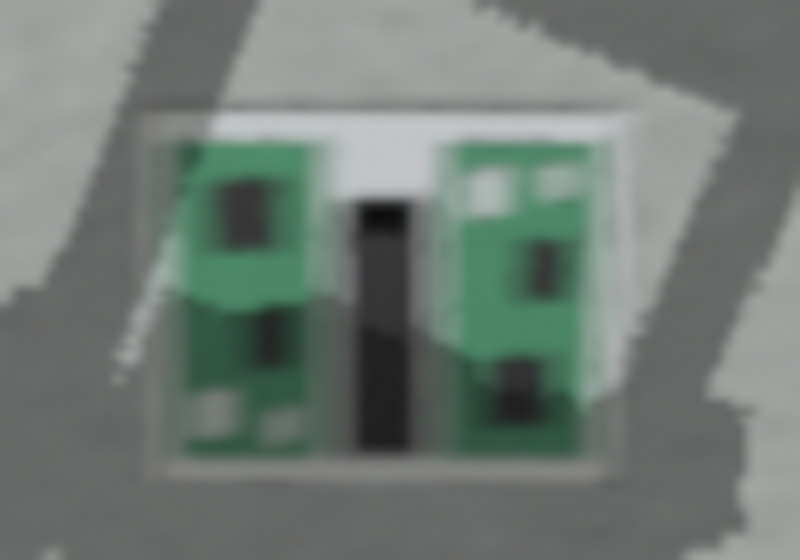

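View pics/w1s.png

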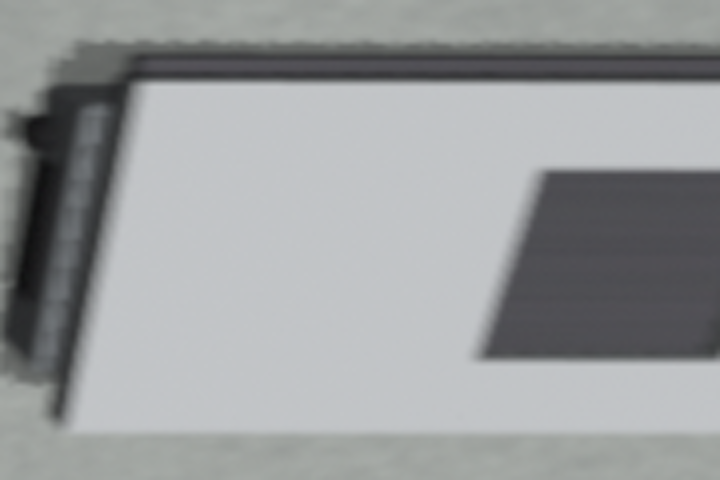

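Run:
```python
from h import *
np.set_printoptions(precision=4,suppress=True)
o,im=pickle.load(open('pics/w1.pkl','rb'));c=cam(im,o)
f=lambda l,s,b:(np.array(l,float)+.5)/s-.5+b
for n,l,s,b,z in(('plate',[(140,112),(635,112),(618,477),(153,477)],8,[270,130],.008),('grip',[(358,205),(410,205),(410,452),(358,452)],8,[270,130],.042),
 ('top',[(137,82),(68,430)],4,[460,160],.048),('rec',[(540,172),(480,357)],4,[460,160],.048),('topedges',[(137,82),(715,80),(68,432),(715,434)],4,[460,160],.048)):
    X=onz(c,f(l,s,b),z);print(n,X[:,:2],X.mean(0))
    for i in range(len(X)):
        d=X[(i+1)%len(X)]-X[i];print(np.linalg.norm(d).round(4),np.degrees(np.arctan2(d[1],d[0])).round(2))
```

```text
plate [[ 0.4196 -0.2401]
 [ 0.4336 -0.1601]
 [ 0.4948 -0.1714]
 [ 0.4809 -0.2507]] [ 0.4572 -0.2056  0.008 ]
0.0812 80.13
0.0623 -10.49
0.0805 -99.92
0.0622 170.19
grip [[ 0.4353 -0.2063]
 [ 0.4366 -0.1986]
 [ 0.4748 -0.205 ]
 [ 0.4734 -0.2131]] [ 0.455  -0.2057  0.042 ]
0.0079 80.11
0.0387 -9.65
0.0082 -99.92
0.0387 169.92
top [[ 0.5023  0.0059]
 [ 0.6234 -0.0137]] [ 0.5628 -0.0039  0.048 ]
0.1226 -9.22
0.1226 170.78
rec [[0.5542 0.1328]
 [0.6189 0.1224]] [0.5866 0.1276 0.048 ]
0.0655 -9.08
0.0655 170.92
topedges [[ 0.5023  0.0059]
 [ 0.5324  0.1818]
 [ 0.6242 -0.0137]
 [ 0.6639  0.2064]] [0.5807 0.0951 0.048 ]
0.1784 80.29
0.216 -64.86
0.2237 79.78
0.2575 -128.87
```

{"fn": "step_arm", "kwargs": {"moves": [[0.5,-0.006,0,-0.03,0],[0.5,0,0,-0.04,0],[0.5,0,0,-0.04,0],[0.5,0,0,-0.03,0],[0.5,0,0,-0.02,0],[0.5,0,0,0,0]]}}

```text
t: 3.45
tool_pos: [0.4569, -0.2024, 0.047]
tool_rot: [0.27, 3.113, 0.005]
contact_force: [-0.1, -0.1, -0.8]
opening: 0.0427
```

Run:
```python
from h import *
from station import ctrl
o=ctrl.get_obs(); im=ctrl.get_image('wrist'); pickle.dump((o,im),open('pics/w2.pkl','wb'))
cv2.imwrite('pics/w2.png',im['color'][:,:,::-1])
R=Ro.from_rotvec(o['tool_rot']).as_matrix();print(o['t'],o['tool_pos'],np.degrees(np.arctan2(R[1,1],R[0,1])),R[:,2])
```

```text
3.45 [ 0.45689738 -0.2024434   0.04698128] 80.09139729533717 [ 0.01763342  0.00194509 -0.99984263]
```

View pics/w2.png

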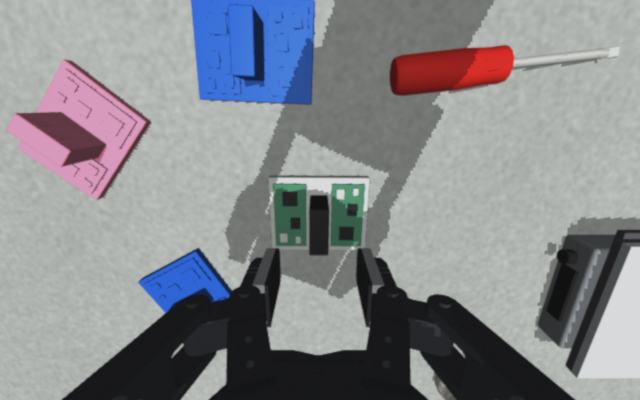

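Run:
```python
from h import *
np.set_printoptions(precision=4,suppress=True)
o,im=pickle.load(open('pics/w2.pkl','rb'));c=cam(im,o)
print('grip top',onz(c,[(310,196),(328,196),(329,255),(309,255)],.042).mean(0), onz(c,[(310,196),(328,196),(329,255),(309,255)],.042))
o1,i1=pickle.load(open('pics/w1.pkl','rb'));c1=cam(i1,o1)
print('blue',(X:=onz(c1,[(271,235),(244,191),(206,212),(238,253),(272,234)],.008)))
R=Ro.from_rotvec(o['tool_rot']).as_matrix()
print((X-o['tool_pos'])@R)
print('height of grip top', tri([c1,c],[[(314.6,155.3),(321.2,155.3)],[(310.,196.),(328.,196.)]]))
a=cv2.imread('pics/w2.png')[160:270,250:390]; cv2.imwrite('pics/w2c.png',cv2.resize(a,None,fx=5,fy=5,interpolation=2))
```

```text
grip top [ 0.4528 -0.2024  0.042 ] [[ 0.4298 -0.2045  0.042 ]
 [ 0.4319 -0.1926  0.042 ]
 [ 0.4761 -0.1991  0.042 ]
 [ 0.4736 -0.2133  0.042 ]]
blue [[ 0.5448 -0.2904  0.008 ]
 [ 0.4728 -0.3122  0.008 ]
 [ 0.4937 -0.3732  0.008 ]
 [ 0.5651 -0.3457  0.008 ]
 [ 0.5434 -0.2886  0.008 ]]
[[-0.101  -0.0717  0.0404]
 [-0.0339 -0.1055  0.039 ]
 [-0.065  -0.1621  0.0393]
 [-0.1306 -0.1226  0.0406]
 [-0.0994 -0.0702  0.0403]]
height of grip top [[ 0.4416 -0.2074  0.0039]
 [ 0.4422 -0.1958  0.0097]]
```

View pics/w2c.png

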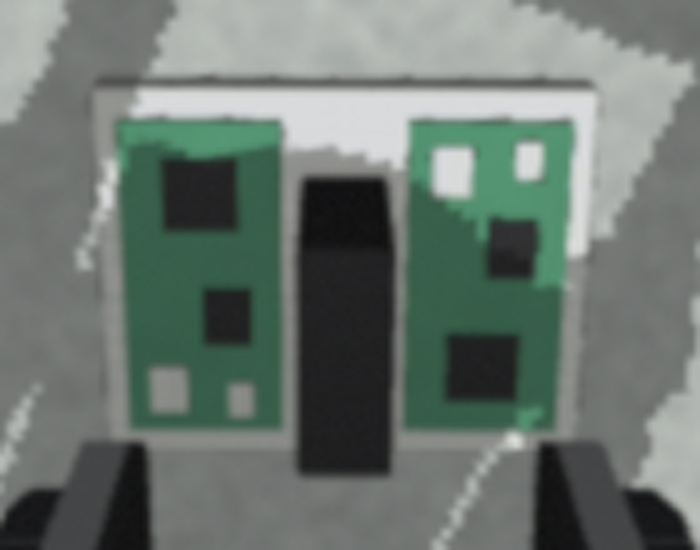

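Run:
```python
from h import *
np.set_printoptions(precision=4,suppress=True)
o,im=pickle.load(open('pics/w2.pkl','rb'));c=cam(im,o)
f=lambda l,s,b:(np.array(l,float)+.5)/s-.5+b
g=f([(298,247),(392,247),(391,474),(297,474)],5,[250,160])
X=onz(c,g,.042);print(X,X.mean(0),np.linalg.norm(X[1]-X[0]),np.linalg.norm(X[2]-X[1]))
p=f([(95,85),(597,88),(575,445),(112,445)],5,[250,160])
Y=onz(c,p,.008);print(Y,Y.mean(0))
o1,i1=pickle.load(open('pics/w1.pkl','rb'));c1=cam(i1,o1)
p1=f([(140,112),(635,112),(618,477),(153,477)],8,[270,130]);g1=f([(358,230),(410,230),(410,452),(358,452)],8,[270,130])
print('plate',tri([c1,c],[p1,p]));print('grip',tri([c1,c],[g1[2:],g[2:]]))
R=Ro.from_rotvec(o['tool_rot']).as_matrix();print((np.r_[X.mean(0),Y.mean(0)].reshape(2,3)-o['tool_pos'])@R)
```

```text
[[ 0.4388 -0.2067  0.042 ]
 [ 0.441  -0.1941  0.042 ]
 [ 0.4755 -0.1998  0.042 ]
 [ 0.4731 -0.2132  0.042 ]] [ 0.4571 -0.2035  0.042 ] 0.012804848091615813 0.03495728573473685
[[ 0.4192 -0.236   0.008 ]
 [ 0.4332 -0.1592  0.008 ]
 [ 0.4946 -0.1699  0.008 ]
 [ 0.4809 -0.2474  0.008 ]] [ 0.457  -0.2031  0.008 ]
plate [[ 0.4227 -0.2415 -0.0128]
 [ 0.4334 -0.1596  0.0077]
 [ 0.4947 -0.1706  0.008 ]
 [ 0.4832 -0.2503  0.0021]]
grip [[ 0.4746 -0.2024  0.0433]
 [ 0.4736 -0.2132  0.0413]]
[[-0.0003 -0.001   0.005 ]
 [ 0.0005 -0.0008  0.039 ]]
```

{"fn": "step_arm", "kwargs": {"moves": [[0.5,0,-0.001,-0.018,0],[0.5,0,0,-0.011,0],[0.5,0,0,-0.002,0],[0.1,0,0,0,0],[0,0,0,0,0],[0,0,0,0,0],[0,0,0,0,0]], "newtons": 45}}

```text
t: 4.38
tool_pos: [0.4606, -0.2054, 0.0192]
tool_rot: [0.269, 3.104, -0.001]
contact_force: [0.5, 1.1, 0.0]
opening: -0.0002
```

Run:
```python
from h import *
from station import ctrl
o=ctrl.get_obs(); im=ctrl.get_image('wrist'); pickle.dump((o,im),open('pics/w3.pkl','wb'))
cv2.imwrite('pics/w3.png',im['color'][:,:,::-1])
R=Ro.from_rotvec(o['tool_rot']).as_matrix();print(o['t'],o['tool_pos'],np.degrees(np.arctan2(R[1,1],R[0,1])),R[:,2],o['wrist_torque'],o['contact_force'],o['opening'])
```

```text
4.375 [ 0.46057134 -0.20538034  0.01924773] 80.10966147116608 [ 0.02559675 -0.00294236 -0.99966802] [-0.03118078  0.01126029 -0.00706183] [0.46633347 1.06569692 0.0319703 ] -0.000212218317180135
```

View pics/w3.png

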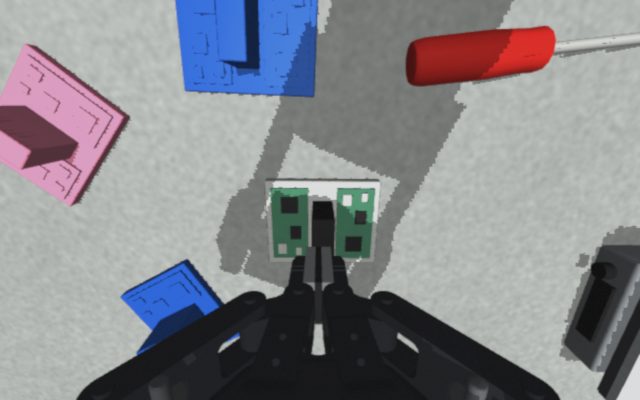

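Run:
```python
from h import *
np.set_printoptions(precision=4,suppress=True)
o,im=pickle.load(open('pics/w3.pkl','rb'));c=cam(im,o);R=Ro.from_rotvec(o['tool_rot']).as_matrix()
for l in([0,0,0],[0.011,0,0],[-.011,0,0],[0,0,-.019],[.011,0,-.019],[0,0,-.04]): print(l,proj(c,o['tool_pos']+R@l))
C=-c[1].T@c[2];print('cam',C,(C-o['tool_pos'])@R)
print(proj(c,[[.457,-.2035,.042],[.457,-.2035,0],[.439,-.2,.042]]))
a=cv2.imread('pics/w3.png')[170:310,240:400]; cv2.imwrite('pics/w3c.png',cv2.resize(a,None,fx=4.2,fy=4.2,interpolation=2))
```

```text
[0, 0, 0] [[319.9722 234.9406]]
[0.011, 0, 0] [[320.0197 219.973 ]]
[-0.011, 0, 0] [[319.9264 249.3829]]
[0, 0, -0.019] [[320.1975 247.7367]]
[0.011, 0, -0.019] [[320.2545 231.4648]]
[0, 0, -0.04] [[320.507  265.3122]]
cam [ 0.3757 -0.1924  0.1949] [ 0.0813 -0.0015 -0.1778]
[[322.3719 245.8184]
 [321.4268 218.8421]
 [323.171  217.7899]]
```

View pics/w3c.png

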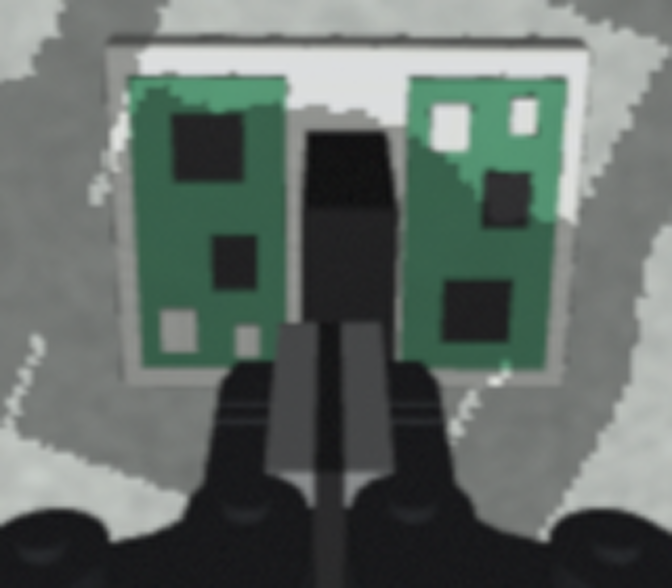

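The fingers shut on nothing, apparently above or in front of the grip. I'll check from the fixed cameras.

Run:
```python
from h import *
from station import ctrl
np.set_printoptions(precision=4,suppress=True)
o=ctrl.get_obs();R=Ro.from_rotvec(o['tool_rot']).as_matrix()
ims=[]
for n in('scene','side'):
    im=ctrl.get_image(n);pickle.dump((o,im),open(f'pics/{n}3.pkl','wb'))
    p=proj(cam(im),[o['tool_pos'],o['tool_pos']+R@[0,0,-.019],o['tool_pos']+R@[0,0,-.073]]);print(n,p)
    u,v=p[0].astype(int);a=im['color'][v-60:v+30,u-50:u+50,::-1].copy()
    a=cv2.resize(a,None,fx=4,fy=4,interpolation=2)
    for q in p: cv2.circle(a,tuple(int(x) for x in ((q-[u-50,v-60])*4+2)),3,(0,0,255),1)
    ims.append(a)
cv2.imwrite('pics/f3.png',np.hstack(ims))
```

```text
scene [[239.2222 188.1115]
 [238.4167 184.3281]
 [236.0419 173.1734]]
side [[372.549  150.7034]
 [373.2306 145.6832]
 [375.2483 130.8224]]
```

View pics/f3.png

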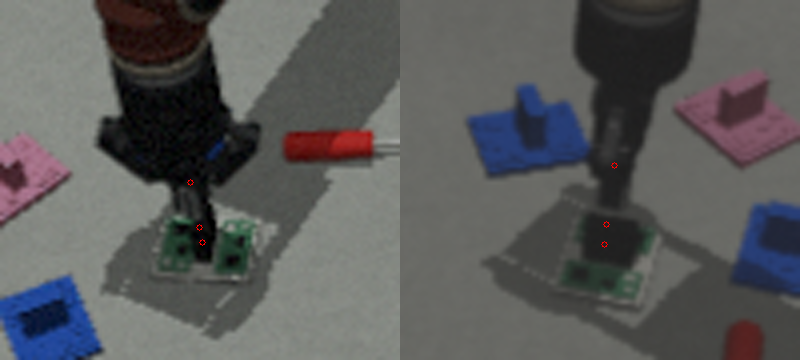

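The visible pad tips triangulate to about 36–40 mm behind the reported TCP, in all three openings. That explains the miss: they closed above the grip. I'll open and go lower in small steps, watching the force.

{"fn": "step_arm", "kwargs": {"moves": [[0.45,0,0,0,0],[0.45,-0.003,0.002,0,0],[0.45,0,0,0,0],[0.45,0,0,-0.006,0],[0.45,0,0,-0.006,0]]}}

```text
t: 5.15
tool_pos: [0.4575, -0.2033, 0.0068]
tool_rot: [0.268, 3.104, -0.002]
contact_force: [0.4, 0.3, 1.0]
opening: 0.0385
```

```bash
cat > look.py <<'E'
from h import *
from station import ctrl
import sys
np.set_printoptions(precision=4,suppress=True)
def state(o):
    R=Ro.from_rotvec(o['tool_rot']).as_matrix()
    print(round(o['t'],2),o['tool_pos'],'yaw',np.degrees(np.arctan2(R[1,1],R[0,1])).round(2),'z',R[:,2],'F',o['contact_force'],'M',o['wrist_torque'],'op',round(o['opening'],4))
def look(name,tag,box=None,s=1):
    o=ctrl.get_obs(); state(o); im=ctrl.get_image(name); pickle.dump((o,im),open(f'pics/{tag}.pkl','wb'))
    a=im['color'][:,:,::-1]
    if box: a=a[box[1]:box[3],box[0]:box[2]]
    cv2.imwrite(f'pics/{tag}.png',cv2.resize(a,None,fx=s,fy=s,interpolation=2)); return o,im
if __name__=='__main__':
    b=[int(x) for x in sys.argv[3:7]] if len(sys.argv)>3 else None
    look(sys.argv[1],sys.argv[2],b,float(sys.argv[7]) if b else 1)
E
python3 look.py wrist w4 220 150 420 330 4
```

```text
5.15 [ 0.4575 -0.2033  0.0068] yaw 80.11 z [ 0.0261 -0.0033 -0.9997] F [0.4457 0.2866 0.9833] M [-0.0108 -0.0584  0.0302] op 0.0385
```

View pics/w4.png

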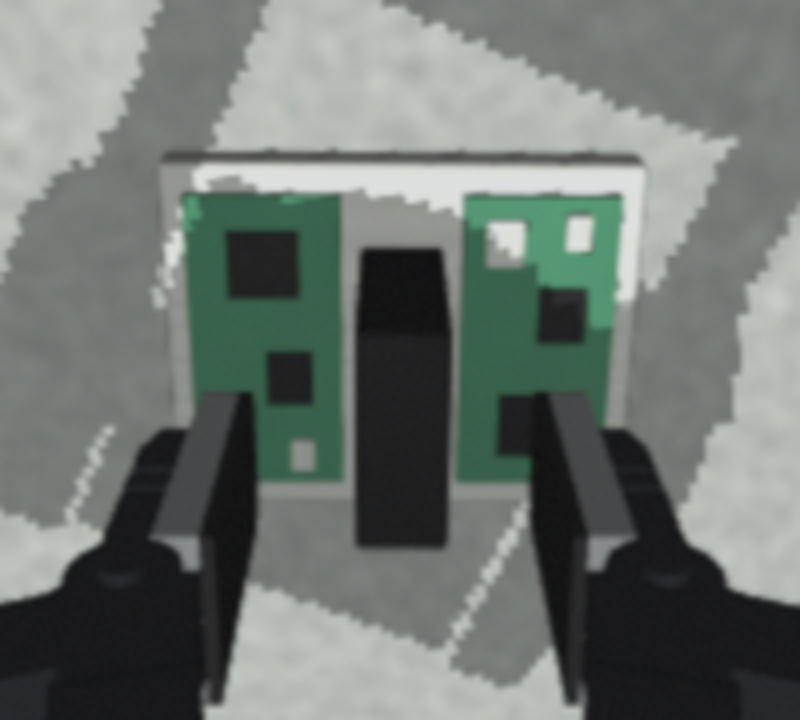

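{"fn": "step_arm", "kwargs": {"moves": [[0.45,0,0,-0.007,0],[0.45,0,0,-0.007,0],[0.45,0,0,0,0]]}}

```text
t: 5.58
tool_pos: [0.4563, -0.2026, -0.01]
tool_rot: [0.269, 3.106, 0.001]
contact_force: [0.6, 0.0, -1.0]
opening: 0.0381
```

```bash
python3 look.py wrist w5 220 150 420 330 4
```

```text
5.58 [ 0.4563 -0.2026 -0.01  ] yaw 80.11 z [ 0.0235 -0.0016 -0.9997] F [ 0.6342  0.0263 -0.9543] M [-0.0357 -0.0095 -0.0332] op 0.0381
```

View pics/w5.png

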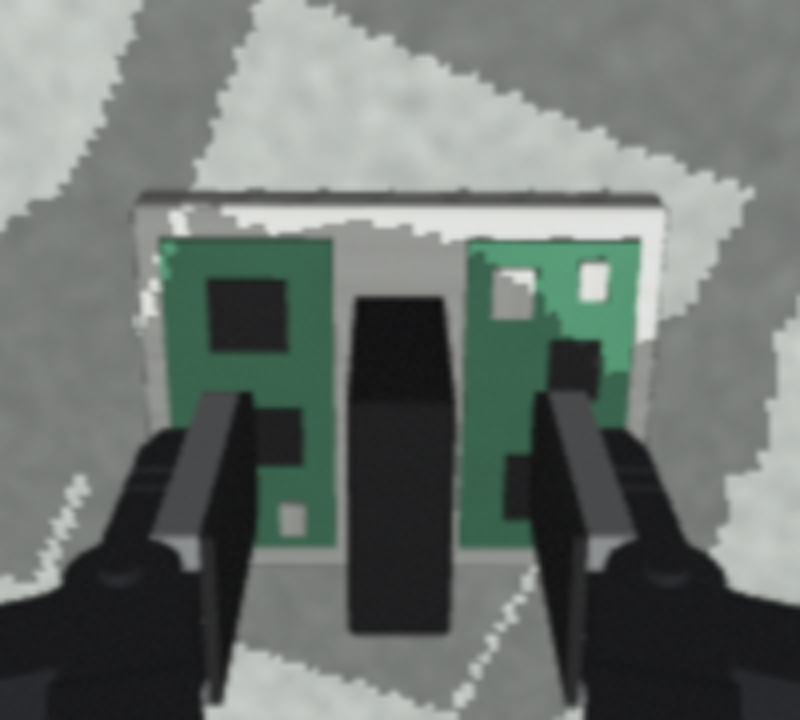

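{"fn": "step_arm", "kwargs": {"moves": [[0.45,0.001,-0.001,-0.005,0],[0.45,0,0,-0.005,0],[0.45,0,0,0,0]]}}

```text
t: 6.0
tool_pos: [0.458, -0.2041, -0.0199]
tool_rot: [0.269, 3.105, -0.0]
contact_force: [-0.2, 0.1, -0.5]
opening: 0.0382
```

```bash
python3 look.py wrist w6 220 150 420 330 4
```

```text
6.0 [ 0.458  -0.2041 -0.0199] yaw 80.11 z [ 0.0247 -0.0024 -0.9997] F [-0.1938  0.1178 -0.5398] M [-0.028   0.0282  0.0192] op 0.0382
```

View pics/w6.png

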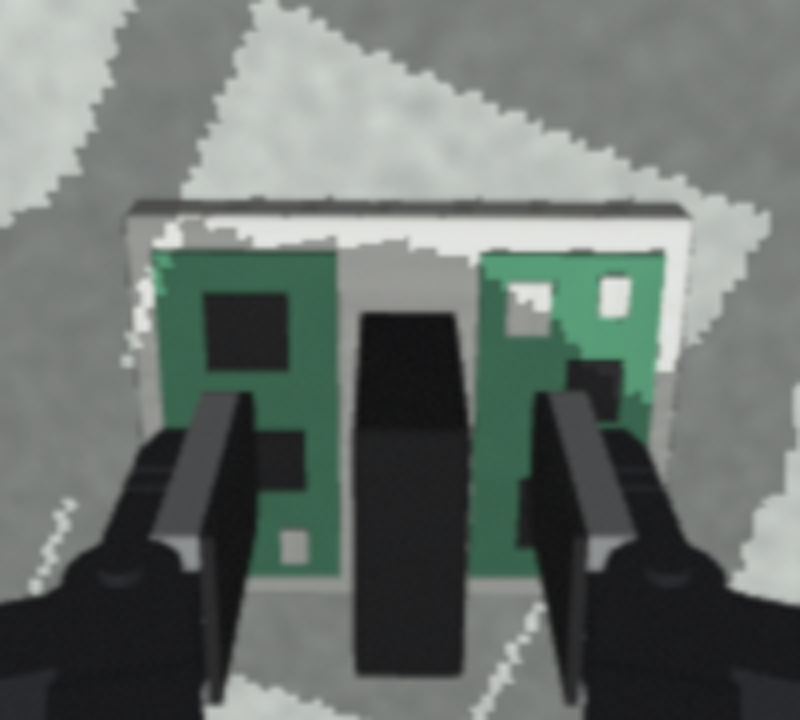

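{"fn": "step_arm", "kwargs": {"moves": [[0.3,0,0.002,0,0],[0.1,0,0,0,0],[0,0,0,0,0],[0,0,0,0,0],[0,0,0,0,0]], "newtons": 45}}

```text
t: 6.68
tool_pos: [0.4584, -0.2022, -0.0193]
tool_rot: [0.268, 3.104, -0.002]
contact_force: [0.3, 0.6, -0.5]
opening: 0.0132
```

```bash
python3 look.py wrist w7 220 150 420 330 4
```

```text
6.67 [ 0.4584 -0.2022 -0.0193] yaw 80.12 z [ 0.0257 -0.0033 -0.9997] F [ 0.3198  0.6019 -0.4963] M [ 0.0466 -0.019   0.01  ] op 0.0132
```

View pics/w7.png

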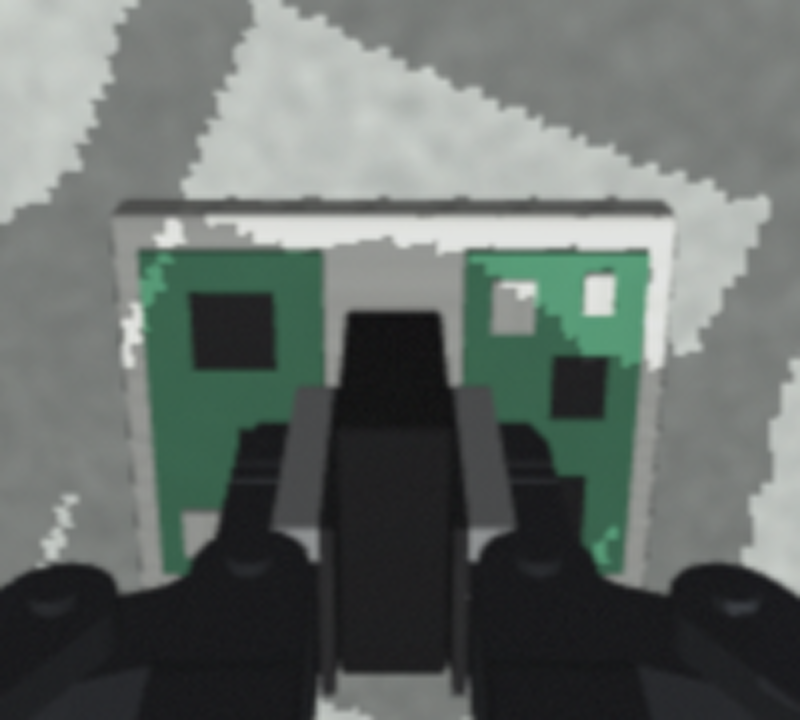

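Gripped, with an opening of 13.2 mm. Now lift and carry.

{"fn": "step_arm", "kwargs": {"moves": [[0,0,0,0.01,0],[0,0,0,0.03,0],[0,0,0,0.04,0],[0,0.01,0.02,0.04,0],[0,0.02,0.04,0.01,0],[0,0.02,0.045,0,0],[0,0.02,0.045,0,0],[0,0.02,0.045,0,0],[0,0.015,0.035,0,0],[0,0.01,0.02,0,0],[0,0,0,0,0]]}}

```text
t: 8.1
tool_pos: [0.5721, 0.0579, 0.1174]
tool_rot: [0.272, 3.106, 0.002]
contact_force: [-0.4, -0.4, -2.4]
opening: 0.013
```

```bash
python3 look.py wrist w8; python3 look.py side s8 240 90 450 310 3
```

```text
8.1 [0.5721 0.0579 0.1174] yaw 79.98 z [ 0.0238 -0.0005 -0.9997] F [-0.4474 -0.398  -2.4049] M [-0.0358  0.0245  0.0118] op 0.013
8.15 [0.5718 0.0572 0.1173] yaw 79.92 z [ 0.0235 -0.0008 -0.9997] F [ 0.0455 -0.664  -3.1897] M [-0.0144  0.0551 -0.0183] op 0.0131
```

View pics/w8.png

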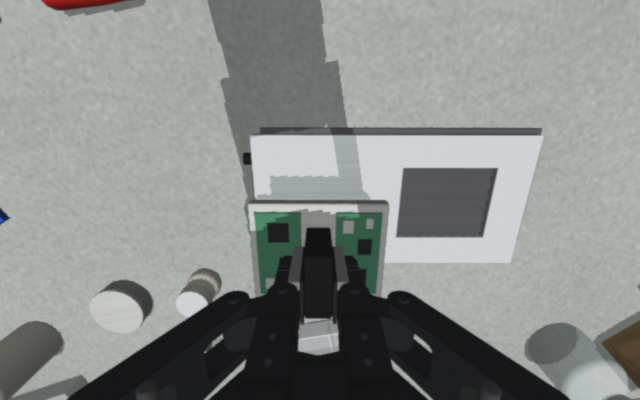

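View pics/s8.png

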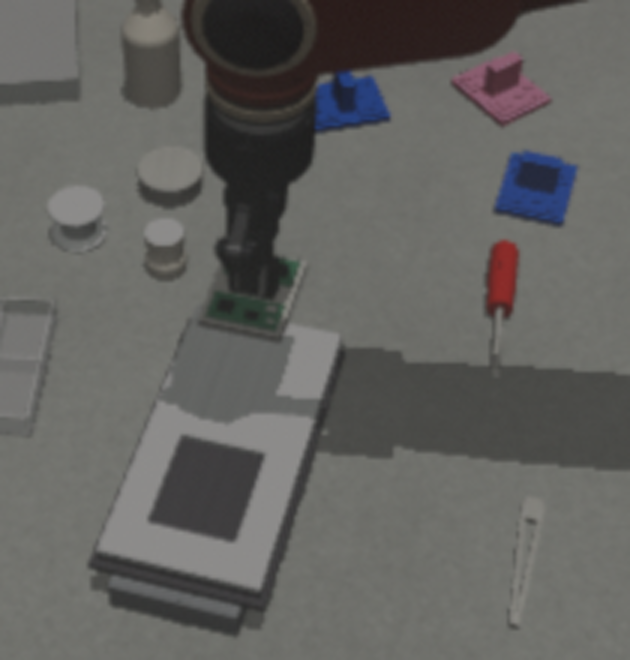

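Run:
```python
import cv2
a=cv2.imread('pics/w8.png')[120:280,380:550]; cv2.imwrite('pics/w8r.png',cv2.resize(a,None,fx=4,fy=3.75 and 4,interpolation=2)[:600])
a=cv2.imread('pics/w8.png')[190:310,235:400]; cv2.imwrite('pics/w8p.png',cv2.resize(a,None,fx=4,fy=4,interpolation=2))
```

```text
(no output)
```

View pics/w8r.png

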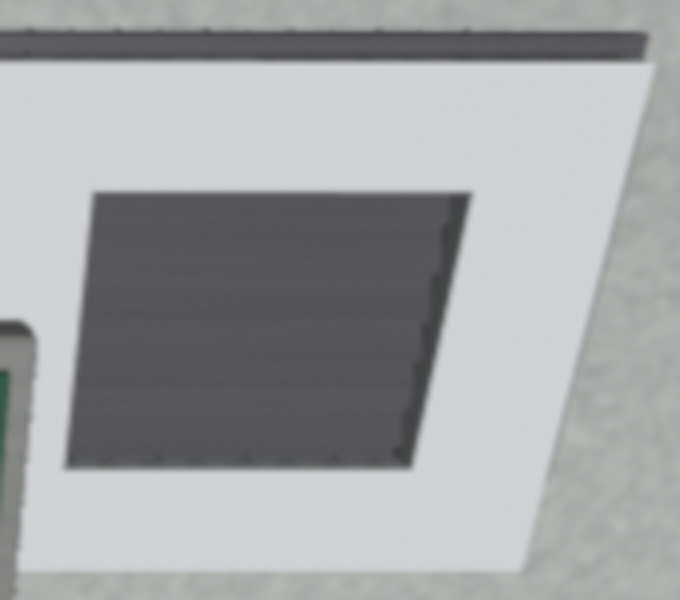

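View pics/w8p.png

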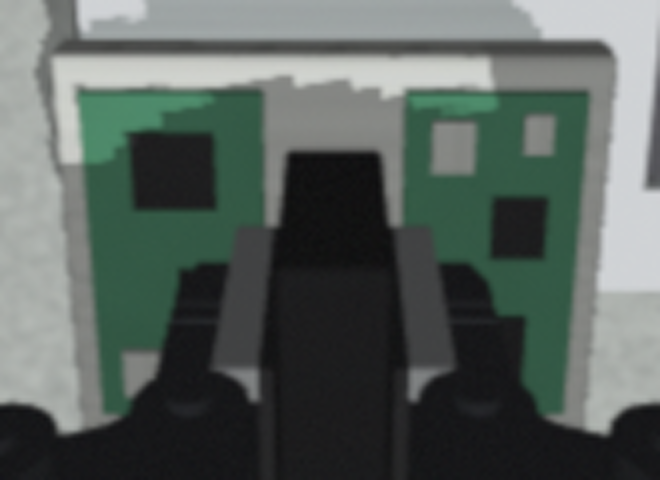

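Run:
```python
from h import *
np.set_printoptions(precision=4,suppress=True)
o,im=pickle.load(open('pics/w8.pkl','rb'));c=cam(im,o)
f=lambda l,s,b:(np.array(l,float)+.5)/s-.5+b
r=f([(94,192),(471,192),(411,468),(66,468)],4,[380,120])
for z in(.046,.048,.050):
    X=onz(c,r,z);print(z,X.mean(0),[ (np.linalg.norm(d).round(4),np.degrees(np.arctan2(d[1],d[0])).round(2)) for d in np.roll(X,-1,0)-X])
t=onz(c,f([(655,62),(523,571)],4,[380,120]),.048);print('top right end',t,t.mean(0))
p=f([(52,55),(614,55)],4,[235,190])
for z in(.140,.1447):
    Y=onz(c,p,z);print('plate far edge',z,Y,Y.mean(0),np.linalg.norm(Y[1]-Y[0]),np.degrees(np.arctan2(*(Y[1]-Y[0])[1::-1])), 'tool off', (Y.mean(0)-o['tool_pos'])@Ro.from_rotvec(o['tool_rot']).as_matrix())
# compare with w7 plate edge before lift
o7,i7=pickle.load(open('pics/w7.pkl','rb'));p7=f([(113,213),(674,213)],4,[220,150]);Y=onz(cam(i7,o7),p7,.008)
print('w7',Y,Y.mean(0),(Y.mean(0)-o7['tool_pos'])@Ro.from_rotvec(o7['tool_rot']).as_matrix(),np.linalg.norm(Y[1]-Y[0]),p7,p)
```

```text
0.046 [0.5951 0.1718 0.046 ] [(np.float64(0.0837), np.float64(79.96)), (np.float64(0.0678), np.float64(-10.02)), (np.float64(0.0835), np.float64(-100.1)), (np.float64(0.0677), np.float64(170.1))]
0.048 [0.5942 0.171  0.048 ] [(np.float64(0.083), np.float64(79.96)), (np.float64(0.0672), np.float64(-10.02)), (np.float64(0.0829), np.float64(-100.1)), (np.float64(0.0671), np.float64(170.1))]
0.05 [0.5933 0.1702 0.05  ] [(np.float64(0.0823), np.float64(79.96)), (np.float64(0.0667), np.float64(-10.02)), (np.float64(0.0822), np.float64(-100.1)), (np.float64(0.0666), np.float64(170.1))]
top right end [[0.5466 0.2551 0.048 ]
 [0.6683 0.234  0.048 ]] [0.6075 0.2445 0.048 ]
plate far edge 0.14 [[0.5343 0.0222 0.14  ]
 [0.5484 0.1014 0.14  ]] [0.5414 0.0618 0.14  ] 0.08046705362951395 79.92976514450106 tool off [ 0.0304 -0.0014 -0.0233]
plate far edge 0.1447 [[0.5329 0.0237 0.1447]
 [0.5465 0.1005 0.1447]] [0.5397 0.0621 0.1447] 0.07799864978438274 79.92976514450102 tool off [ 0.032  -0.0014 -0.0281]
w7 [[ 0.419  -0.2362  0.008 ]
 [ 0.4323 -0.1596  0.008 ]] [ 0.4256 -0.1979  0.008 ] [ 0.0323 -0.0014 -0.0281] 0.07777859625120594 [[247.875 202.875]
 [388.125 202.875]] [[247.625 203.375]
 [388.125 203.375]]
```

{"fn": "step_arm", "kwargs": {"moves": [[0,0.002,0,-0.02,0],[0,0,0,-0.025,0],[0,0,0,-0.02,0],[0,0,0,-0.012,0],[0,0,0,0,0]]}}

```text
t: 8.82
tool_pos: [0.5702, 0.052, 0.0331]
tool_rot: [0.286, 3.11, -0.0]
contact_force: [-0.4, -0.3, -2.1]
opening: 0.0132
```

```bash
python3 look.py wrist w9 ;python3 look.py side s9 240 130 390 310 3
```

```text
8.82 [0.5702 0.052  0.0331] yaw 79.5 z [ 0.0186 -0.0019 -0.9998] F [-0.3512 -0.2744 -2.1319] M [-0.0178  0.0128  0.0091] op 0.0132
8.88 [0.5707 0.052  0.0339] yaw 79.51 z [ 0.0199 -0.0021 -0.9998] F [-0.8426  0.3115 -2.5821] M [-0.0364 -0.0002  0.0233] op 0.0132
```

View pics/w9.png

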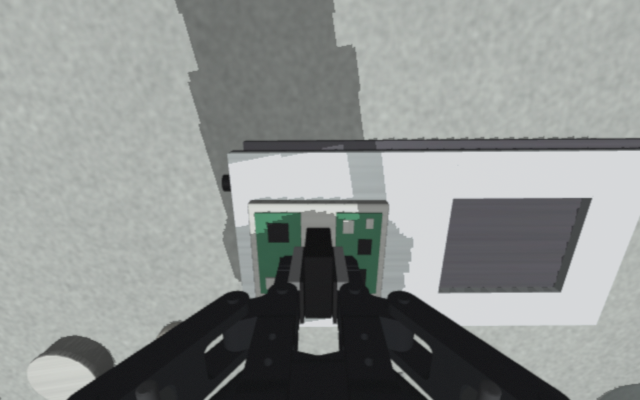

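View pics/s9.png

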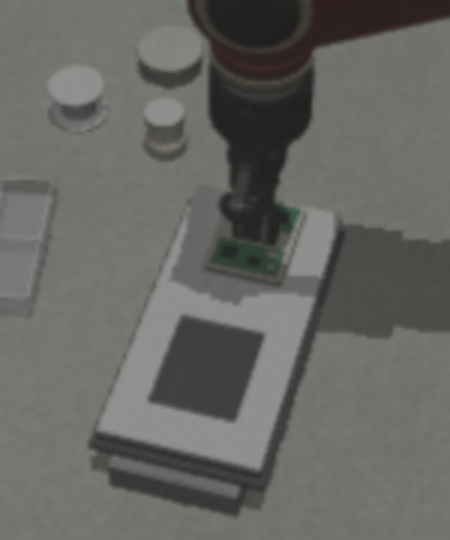

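{"fn": "step_arm", "kwargs": {"moves": [[0,0.003,0.005,-0.001,0.5],[0,0,0,-0.001,0],[0,0,0,-0.001,0]]}}

```text
t: 9.3
tool_pos: [0.5771, 0.0576, 0.0346]
tool_rot: [0.27, 3.103, 0.001]
contact_force: [0.3, 0.6, -2.5]
opening: 0.0133
```

```bash
python3 look.py wrist w10
```

```text
9.3 [0.5771 0.0576 0.0346] yaw 80.07 z [ 0.027  -0.0019 -0.9996] F [ 0.3434  0.5565 -2.4967] M [-0.0155 -0.0097 -0.0083] op 0.0133
```

View pics/w10.png

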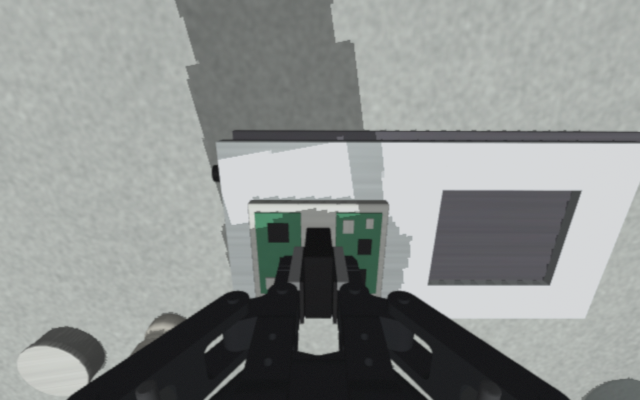

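```bash
cat > m.py <<'E'
from h import *
import sys
np.set_printoptions(precision=4,suppress=True)
# args: pkl ; finds recess by threshold, plate far edge given rows; prints in tool frame
def recess(tag,z=.048):
    o,im=pickle.load(open(f'pics/{tag}.pkl','rb'));c=cam(im,o)
    g=cv2.cvtColor(im['color'],cv2.COLOR_RGB2GRAY)
    m=((g<120)&(g>40)).astype(np.uint8); m[:, :400]=0
    n,l,s,ce=cv2.connectedComponentsWithStats(m)
    best=[i for i in range(1,n) if 2500<s[i,4]<40000 and s[i,1]>160]
    for i in best:
        cn=max(cv2.findContours((l==i).astype(np.uint8),0,1)[0],key=cv2.contourArea)
        q=cv2.approxPolyDP(cn,6,True)[:,0].astype(float); print(s[i],q.tolist())
        if len(q)==4:
            X=onz(c,q,z);R=Ro.from_rotvec(o['tool_rot']).as_matrix();print('rec',X.mean(0),'tool',((X.mean(0)-o['tool_pos'])@R), 'yaw edges',[(np.linalg.norm(d).round(4),np.degrees(np.arctan2(d[1],d[0])).round(2)) for d in np.roll(X,-1,0)-X])
recess(sys.argv[1])
E
python3 m.py w9; python3 m.py w10; python3 m.py w8
python3 - <<'E'
import cv2
a=cv2.imread('pics/w10.png')[180:300,230:590]; cv2.imwrite('pics/w10c.png',cv2.resize(a,(792,264*1),interpolation=2))
E
```

```text
[  439   198   152    95 12107] [[590.0, 198.0], [454.0, 199.0], [439.0, 291.0], [560.0, 291.0]]
rec [0.594  0.1708 0.048 ] tool [-0.002   0.1212 -0.0147] yaw edges [(np.float64(0.0815), np.float64(-100.05)), (np.float64(0.0656), np.float64(-10.17)), (np.float64(0.082), np.float64(79.46)), (np.float64(0.0663), np.float64(170.27))]
[  428   191   153    94 12176] [[443.0, 191.0], [429.0, 284.0], [549.0, 284.0], [580.0, 191.0]]
rec [0.5943 0.1709 0.048 ] tool [ 0.0022  0.1146 -0.0131] yaw edges [(np.float64(0.0659), np.float64(-9.53)), (np.float64(0.0816), np.float64(79.97)), (np.float64(0.066), np.float64(169.89)), (np.float64(0.0823), np.float64(-99.95))]
[ 400  168   97   69 6116] [[404.0, 169.0], [400.0, 236.0], [482.0, 235.0], [496.0, 168.0]]
rec [0.5941 0.1717 0.048 ] tool [-0.0002  0.1156  0.0698] yaw edges [(np.float64(0.0653), np.float64(-7.48)), (np.float64(0.0785), np.float64(80.67)), (np.float64(0.0652), np.float64(170.37)), (np.float64(0.081), np.float64(-99.41))]
```

View pics/w10c.png

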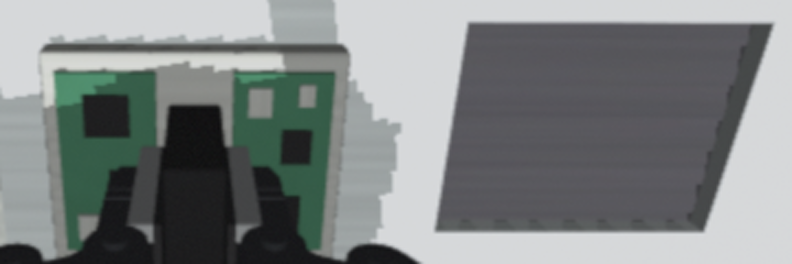

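{"fn": "step_arm", "kwargs": {"moves": [[0,-0.002,0,-0.002,0],[0,0,0,-0.002,0]]}}

```text
t: 9.6
tool_pos: [0.5751, 0.0577, 0.0306]
tool_rot: [0.269, 3.103, 0.001]
contact_force: [0.4, -0.2, -2.9]
opening: 0.0134
```

{"fn": "step_arm", "kwargs": {"moves": [[0,0,0,-0.0015,0]]}}

```text
t: 9.72
tool_pos: [0.5749, 0.0576, 0.0288]
tool_rot: [0.269, 3.103, 0.001]
contact_force: [0.1, -0.1, -0.9]
opening: 0.0134
```

{"fn": "step_arm", "kwargs": {"moves": [[0,0,0,-0.0015,0]]}}

```text
t: 9.85
tool_pos: [0.5752, 0.0576, 0.0287]
tool_rot: [0.269, 3.103, 0.001]
contact_force: [-4.9, -0.3, 10.3]
opening: 0.0132
```

```bash
python3 look.py wrist w11; python3 m.py w11
python3 - <<'E'
import cv2
a=cv2.imread('pics/w11.png')[180:300,230:590]; cv2.imwrite('pics/w11c.png',cv2.resize(a,(720,240),interpolation=2))
E
```

```text
9.85 [0.5752 0.0576 0.0287] yaw 80.08 z [ 0.0269 -0.002  -0.9996] F [-4.8971 -0.2922 10.2855] M [-0.1009  0.9778  0.0054] op 0.0132
[  432   197   157    96 12742] [[447.0, 198.0], [433.0, 292.0], [556.0, 291.0], [588.0, 197.0]]
rec [0.5943 0.1709 0.048 ] tool [ 0.0002  0.1149 -0.019 ] yaw edges [(np.float64(0.0655), np.float64(-9.09)), (np.float64(0.0813), np.float64(80.53)), (np.float64(0.0654), np.float64(170.19)), (np.float64(0.0821), np.float64(-99.52))]
```

View pics/w11c.png

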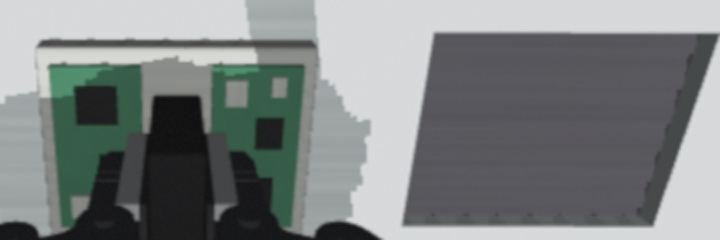

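On the surface: contact was felt at 10 N, and the carrier's far edge is about 3 px (2 mm) inside the recess-edge line, so it is laterally centred. Now the slide.

{"fn": "step_arm", "kwargs": {"moves": [[0,0,0,0,0],[0,0.0009,0.005,-0.0003,0],[0,0.0017,0.01,-0.0004,0],[0,0.0017,0.01,-0.0004,0]]}}

```text
t: 10.4
tool_pos: [0.5812, 0.0828, 0.0288]
tool_rot: [0.27, 3.1, -0.002]
contact_force: [-0.4, -2.2, 0.9]
opening: 0.0134
```

Run:
```python
from look import *
o=ctrl.get_obs();state(o);s=np.array([.1736,.985,0]);n=np.array([-.985,.1736,0])
print('s',o['tool_pos']@s,'n',o['tool_pos']@n,'rec',np.array([.5943,.1709,0])@s,np.array([.5943,.1709,0])@n)
```

```text
10.4 [0.5812 0.0828 0.0288] yaw 80.04 z [ 0.0301 -0.0038 -0.9995] F [-0.3768 -2.1895  0.9092] M [-0.2963  0.1952  0.0389] op 0.0134
s 0.1824261708109546 n -0.5581569732988734 rec 0.27150698 -0.55571726
```

{"fn": "step_arm", "kwargs": {"moves": [[0,0.001,0.01,-0.0005,0],[0,0.001,0.01,-0.0005,0],[0,0.0015,0.01,-0.0005,0],[0,0.0015,0.01,-0.0005,0]]}}

```text
t: 10.9
tool_pos: [0.5883, 0.1255, 0.0288]
tool_rot: [0.268, 3.096, -0.004]
contact_force: [-0.6, -3.6, 4.4]
opening: 0.0132
```

```bash
cat > st.py <<'E'
from look import *
o=ctrl.get_obs();state(o);s=np.array([.1736,.985,0]);n=np.array([-.985,.1736,0])
print('s',o['tool_pos']@s,'n',o['tool_pos']@n,'rec',np.array([.5943,.1709,0])@s,np.array([.5943,.1709,0])@n)
E
python3 st.py; python3 look.py wrist w12; python3 m.py w12
```

```text
10.9 [0.5883 0.1255 0.0288] yaw 80.12 z [ 0.0333 -0.0052 -0.9994] F [-0.5988 -3.5568  4.3516] M [-0.5551  0.3479  0.0104] op 0.0132
s 0.22574730618080535 n -0.5576592149576156 rec 0.27150698 -0.55571726
10.9 [0.5883 0.1255 0.0288] yaw 80.12 z [ 0.0333 -0.0052 -0.9994] F [-0.5988 -3.5568  4.3516] M [-0.5551  0.3479  0.0104] op 0.0132
[ 400  196  187  204 6585] [[400.0, 196.0], [400.0, 290.0], [569.0, 399.0], [586.0, 399.0], [579.0, 387.0], [550.0, 385.0], [408.0, 292.0], [453.0, 290.0], [472.0, 196.0]]
```

View pics/w12.png

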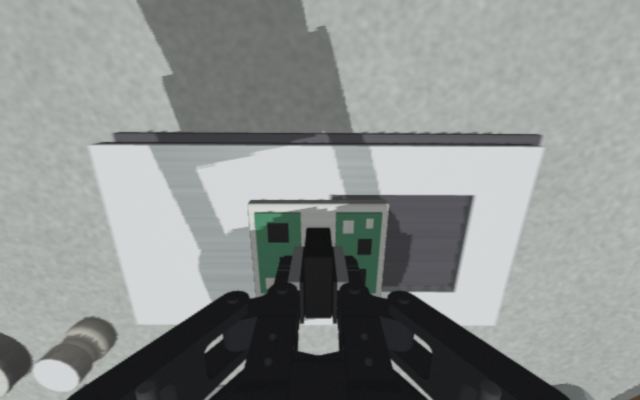

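Run:
```python
import cv2
a=cv2.imread('pics/w12.png')[185:305,240:480]; cv2.imwrite('pics/w12c.png',cv2.resize(a,(784,392),interpolation=2))
a=cv2.imread('pics/w12.png')[185:215,320:410]; cv2.imwrite('pics/w12d.png',cv2.resize(a,None,fx=8,fy=8,interpolation=0))
```

```text
(no output)
```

View pics/w12c.png

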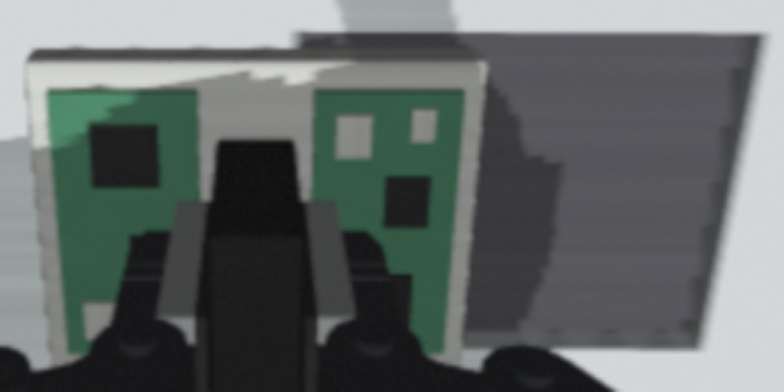

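View pics/w12d.png

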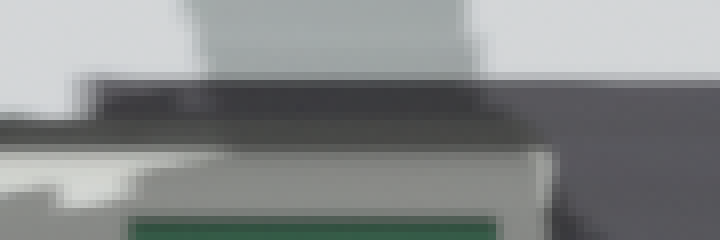

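{"fn": "step_arm", "kwargs": {"moves": [[0,0.0007,0.0095,-0.0005,0],[0,0.0007,0.0095,-0.0005,0],[0,0.0012,0.0095,-0.0005,0],[0,0.0007,0.004,-0.0005,0]]}}

```text
t: 11.45
tool_pos: [0.5928, 0.1596, 0.0286]
tool_rot: [0.265, 3.095, -0.007]
contact_force: [-0.8, -3.4, 5.9]
opening: 0.0132
```

```bash
python3 st.py; python3 look.py wrist w13 240 185 480 305 3
```

```text
11.45 [0.5928 0.1596 0.0286] yaw 80.2 z [ 0.0349 -0.0074 -0.9994] F [-0.8173 -3.4456  5.8744] M [-0.8943  0.5015  0.0382] op 0.0132
s 0.2601644081848577 n -0.556209318148289 rec 0.27150698 -0.55571726
11.45 [0.5928 0.1596 0.0286] yaw 80.2 z [ 0.0349 -0.0074 -0.9994] F [-0.8173 -3.4456  5.8744] M [-0.8943  0.5015  0.0382] op 0.0132
```

View pics/w13.png

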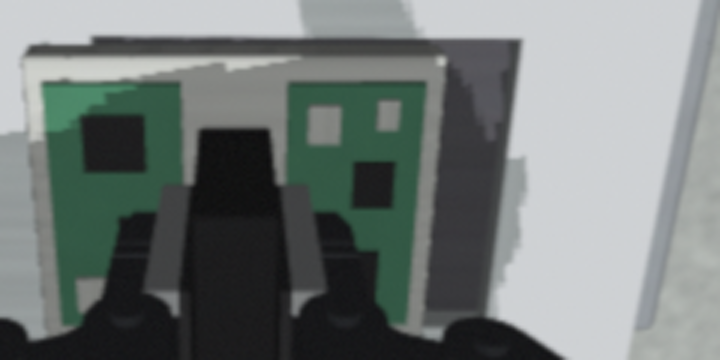

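{"fn": "step_arm", "kwargs": {"moves": [[0,0.0004,0.004,-0.0004,0],[0,0.0004,0.003,-0.0004,0],[0,0.0003,0.002,-0.0006,0]]}}

```text
t: 11.88
tool_pos: [0.5944, 0.1689, 0.0283]
tool_rot: [0.264, 3.095, -0.01]
contact_force: [-0.5, -3.4, 6.9]
opening: 0.0133
```

```bash
python3 st.py
```

```text
11.88 [0.5944 0.1689 0.0283] yaw 80.24 z [ 0.0351 -0.0094 -0.9993] F [-0.5418 -3.3959  6.9488] M [-0.8743  0.4711 -0.0172] op 0.0133
s 0.269562315473164 n -0.5561154500873933 rec 0.27150698 -0.55571726
```

{"fn": "step_arm", "kwargs": {"moves": [[0,0.0001,0.0012,-0.0008,0],[0,0.0001,0.001,-0.0008,0]]}}

```text
t: 12.12
tool_pos: [0.595, 0.1712, 0.0277]
tool_rot: [0.264, 3.094, -0.011]
contact_force: [-0.2, 0.3, -1.6]
opening: 0.013
```

{"fn": "step_arm", "kwargs": {"moves": [[0,0.0001,0.001,-0.0008,0]]}}

```text
t: 12.25
tool_pos: [0.5939, 0.1728, 0.0254]
tool_rot: [0.265, 3.096, -0.01]
contact_force: [-0.5, 0.7, -3.2]
opening: 0.0132
```

```bash
python3 st.py; python3 look.py wrist w14 240 185 480 305 3
```

```text
12.25 [0.5939 0.1728 0.0254] yaw 80.21 z [ 0.0334 -0.0094 -0.9994] F [-0.5067  0.6704 -3.2329] M [-0.0089  0.0509 -0.0115] op 0.0132
s 0.2732811516933859 n -0.5550368520791436 rec 0.27150698 -0.55571726
12.25 [0.5939 0.1728 0.0254] yaw 80.21 z [ 0.0334 -0.0094 -0.9994] F [-0.5067  0.6704 -3.2329] M [-0.0089  0.0509 -0.0115] op 0.0132
```

View pics/w14.png

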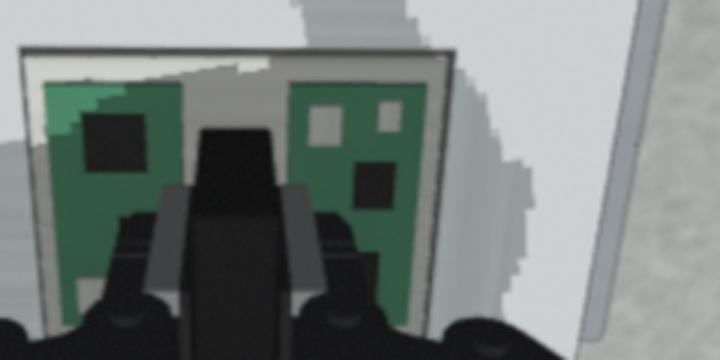

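The drop was felt: the vertical force fell from +7 N to −3 N and z fell 3 mm. The image shows the carrier within the recess outline. Next I'll lower it to the floor.

{"fn": "step_arm", "kwargs": {"moves": [[0,0,0,-0.0015,0],[0,0,0,-0.001,0]]}}

```text
t: 12.55
tool_pos: [0.5942, 0.173, 0.0228]
tool_rot: [0.265, 3.096, -0.01]
contact_force: [-2.6, -2.0, 9.6]
opening: 0.0131
```

{"fn": "step_arm", "kwargs": {"moves": [[0,0,0,-0.0008,0]]}}

```text
t: 12.68
tool_pos: [0.5942, 0.1731, 0.0229]
tool_rot: [0.265, 3.097, -0.01]
contact_force: [-3.1, -1.8, 4.7]
opening: 0.0133
```

```bash
python3 st.py; python3 look.py wrist w15 240 185 480 305 3
```

```text
12.68 [0.5942 0.1731 0.0229] yaw 80.23 z [ 0.0331 -0.0092 -0.9994] F [-3.0563 -1.7639  4.7261] M [-0.0165  0.6587  0.1629] op 0.0133
s 0.27360898614017193 n -0.5552053649905737 rec 0.27150698 -0.55571726
12.68 [0.5942 0.1731 0.0229] yaw 80.23 z [ 0.0331 -0.0092 -0.9994] F [-3.0563 -1.7639  4.7261] M [-0.0165  0.6587  0.1629] op 0.0133
```

View pics/w15.png

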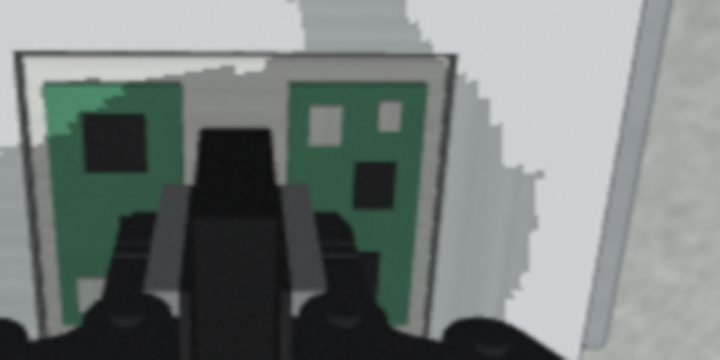

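The total drop is 6 mm (0.0288 → 0.0228), with light contact. Release and rise.

{"fn": "step_arm", "kwargs": {"moves": [[0,0,0,0,0],[0.2,0,0,0,0],[0.4,0,0,0,0],[0.4,0,0,0,0],[0.4,0,0,0.01,0],[0.4,0,0,0.02,0],[0.4,0,0,0.03,0],[0.4,0,0,0.03,0],[0.4,0,0,0,0]]}}

```text
t: 13.85
tool_pos: [0.5952, 0.1737, 0.1205]
tool_rot: [0.265, 3.092, -0.006]
contact_force: [0.4, -0.6, 0.2]
opening: 0.0343
```

```bash
python3 st.py; python3 look.py wrist w16 ; python3 look.py side s16 240 130 390 310 3
```

```text
13.85 [0.5952 0.1737 0.1205] yaw 80.22 z [ 0.0381 -0.0074 -0.9992] F [ 0.409  -0.5704  0.1773] M [0.0348 0.0118 0.0586] op 0.0343
s 0.27446977504591485 n -0.5561322353458608 rec 0.27150698 -0.55571726
13.85 [0.5952 0.1737 0.1205] yaw 80.22 z [ 0.0381 -0.0074 -0.9992] F [ 0.409  -0.5704  0.1773] M [0.0348 0.0118 0.0586] op 0.0343
13.9 [0.594  0.1736 0.1184] yaw 80.22 z [ 0.035  -0.0079 -0.9994] F [-0.594   0.4485 -0.7499] M [ 0.0373  0.0192 -0.0173] op 0.0339
```

View pics/w16.png

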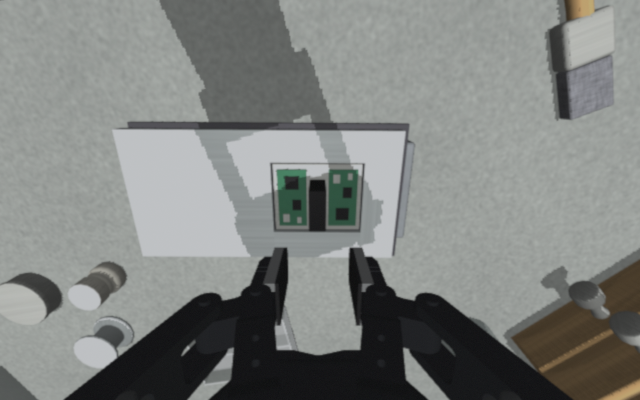

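View pics/s16.png

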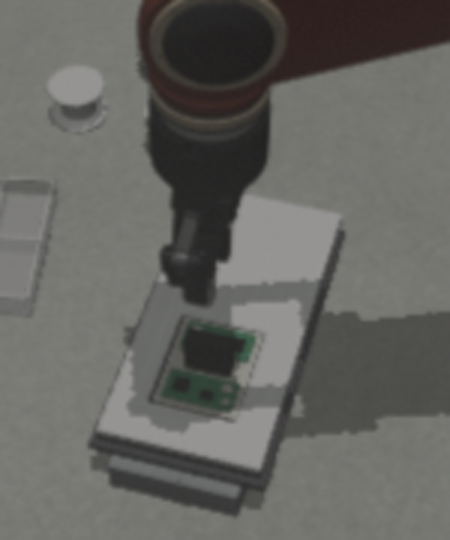

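Run:
```python
import cv2
a=cv2.imread('pics/w16.png')[150:245,260:375]; cv2.imwrite('pics/w16c.png',cv2.resize(a,None,fx=6,fy=6,interpolation=2))
```

```text
(no output)
```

View pics/w16c.png

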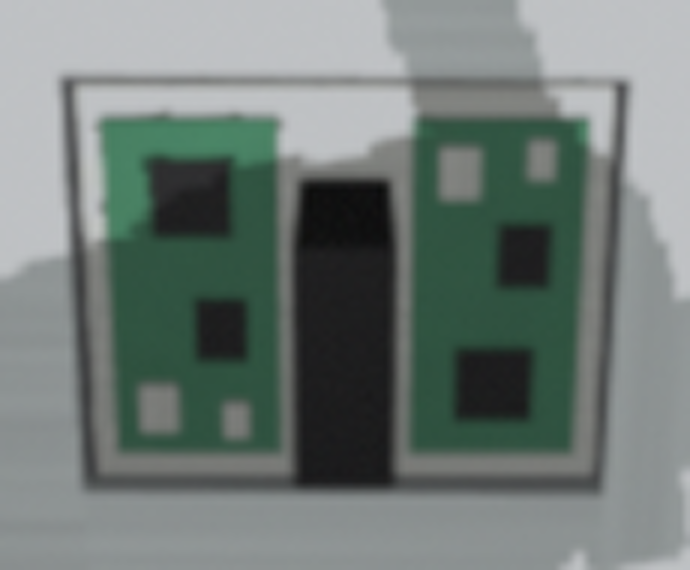

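The close crop shows a dark gap along all four sides and edges parallel to the recess, so the carrier is seated flat. The gripper is empty and well clear, so I'm handing in.

```bash
python3 -c "
from station import ctrl
print(ctrl.finish_job())"
```

```text
the job is handed in; nothing more can be done
None
```

The steel and green carrier is lying in the station's recess, released and handed in at about 14 s. I picked it up by its black grip, set it on the plain end of the top, and slid it about 115 mm in one contact without lifting until it dropped in.

**Forces:** the highest contact reading was about 11 N, at set-down, with about 10 N when it reached the recess floor. Readings were only taken at the end of each move, so short peaks in between are not ruled out. While sliding, the push was about 3.5 N and the downward press at most 7 N.

**Last checks:**
- The tool went down 6 mm in all (reported height 28.8 → 22.8 mm), which matches the recess depth.
- The last wrist picture shows an even gap on all four sides, with the carrier parallel to the recess.
- The gripper was open, about 95 mm above the carrier and reading no load.
- The other items in view looked undisturbed, but I did not compare them one by one with the first pictures.

**What disagreed or failed:**
- **First grasp:** it closed on air above the grip. The pictures put the finger pads about 36 mm behind the reported tool tip instead of at it, so I went that much lower and gripped at 13.2 mm.
- **Camera scale:** wrist-camera lengths came out about 2–3 % short.
- **Tool tilt:** it crept by about half a degree during the slide, with no visible effect on the seating.

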